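Run a fingertip along the jig's curved row of spring pins

TASK

Check that the pins of the jig with the curved row spring freely: with the fingertips (fingers shut), follow the row from the pin beside the hanging hole to the other end and lightly press each of the five pins in turn, about halfway down, letting it spring back up; do not drive any pin to its stop. Grasp or lift nothing, do not push the jig out of its place, leave the jig with the straight row and the other things alone, and finish clear of everything.

Things in the scene. Friction and masses are not known exactly. Their poses are not given: they have to be found in the camera images.
- board: fixed timber cutting board, 500 (x) by 720 (y) by 30 mm thick, with a green mat let into its top; origin at the centre of its underside, on the table (z = 0). Its top, at z = 30 mm, carries everything below
- curve_jig: the jig to check: loose steel plate flat on the board, 90 (its x) by 260 (its y) by 14 mm thick, 2.2 kg, five spring pins in a curved row (bowed towards its +x) and a 25 mm hanging hole at (0, 111.5) mm. Origin at the centre of its underside. Pins at (x, y) = (-16, 84), (8, 42), (16, 0), (8, -42), (-16, -84) mm. Yaw within 35 degrees; lies left or right of the straight jig
- straight_jig: a jig to leave alone: same plate, hanging hole and pins, but its five pins stand in a straight row (x = 0; y = 84, 42, 0, -42, -84 mm). Origin as above
- curve_pin1_top (a point): tip of pin 1 of the curved row, counted from the hanging hole, the one beside the hanging hole; it moves down with the pin. At rest 61 mm above the table (17 mm above its plate)
- curve_pin1 (a joint): how far pin 1 of the curved row is pressed down, m: 0 is up, 0.010 is the bottom stop. Every pin: brass head 20 mm across, a shallow 28-degree cone 4.5 mm high over a 1.5 mm rim, on a 10 mm stem; slides straight down, starts to move at about 1 N, then gains 1 N per mm (6 N at 5 mm, 11 N at the stop), springs back when let go
- curve_pin2_top (a point): tip of pin 2 of the curved row, counted from the hanging hole; it moves down with the pin. At rest 61 mm above the table (17 mm above its plate)
- curve_pin2 (a joint): how far pin 2 of the curved row is pressed down, m: 0 is up, 0.010 is the bottom stop
- curve_pin3_top (a point): tip of pin 3 of the curved row, counted from the hanging hole; it moves down with the pin. At rest 61 mm above the table (17 mm above its plate)
- curve_pin3 (a joint): how far pin 3 of the curved row is pressed down, m: 0 is up, 0.010 is the bottom stop
- curve_pin4_top (a point): tip of pin 4 of the curved row, counted from the hanging hole; it moves down with the pin. At rest 61 mm above the table (17 mm above its plate)
- curve_pin4 (a joint): how far pin 4 of the curved row is pressed down, m: 0 is up, 0.010 is the bottom stop
- curve_pin5_top (a point): tip of pin 5 of the curved row, counted from the hanging hole, the one at the far end from the hole; it moves down with the pin. At rest 61 mm above the table (17 mm above its plate)
- curve_pin5 (a joint): how far pin 5 of the curved row is pressed down, m: 0 is up, 0.010 is the bottom stop
- straight_pin1 (a joint): how far pin 1 of the straight row (from its hanging hole) is pressed down, m; same pins
- straight_pin2 (a joint): how far pin 2 of the straight row (from its hanging hole) is pressed down, m; same pins
- straight_pin3 (a joint): how far pin 3 of the straight row (from its hanging hole) is pressed down, m; same pins
- straight_pin4 (a joint): how far pin 4 of the straight row (from its hanging hole) is pressed down, m; same pins
- straight_pin5 (a joint): how far pin 5 of the straight row (from its hanging hole) is pressed down, m; same pins
- dish: bystander: loose white ceramic dish, 90 mm across, 32 mm high, far (+x) side of the board; origin at the centre of its underside
- punch: bystander: loose dark steel hand punch standing upright, 40 mm across its foot, 100 mm high, far side of the board; origin at the centre of its underside
- weight: bystander: loose round steel pattern weight with a knob, 52 mm across, 51 mm high, far side of the board; origin at the centre of its underside

How it is judged:
By the outcome, as a careful person would: the job done as asked, in the order asked, and still so for the second after the job is handed in, with the robot touching nothing.
It also fails if it takes over 48 s, if anything falls off the work surface, if the arm or the gripper's body presses on something with over 40 N, if the wrist force passes 120 N, or if a joint passes its speed limit or range.

ROBOT

A 6-joint arm with a two-finger parallel gripper is mounted at the origin on the work surface. World frame = base frame: x ahead of the robot, y to its left, z up, the work surface at z = 0. Lengths are in m, angles in rad, forces in N, time in s.
With the tool pointing down it reaches from about 0.3 to 0.85 m from the base axis. Payload 4.2 kg.
Tool frame: the origin (TCP) lies at the centre of the arm's flange, where the gripper is bolted on; the fingertips stand 191 mm ahead of it and the grasp point (between the pads) lies 172 mm ahead of it; z points along the fingers, y is the line along which they close (so a half turn about z gives the same grasp; the last joint's range is limited). The gripper opens to 91 mm and grips with 3 to 60 N. Pads are 32 mm wide; open, the fingers measure 118 mm over their backs; the gripper's body (76 mm by 178 mm) begins 60 mm behind the grasp point.
Start: joints at [1.29, 0.32, 1.565, -0, 1.257, -0.02], TCP at [0.148, 0.556, 0.405] pointing down, gripper open.
Joint ranges: [-3.11, 3.11], [-0.84, 2.01], [0.21, 2.61], [-1.34, 4.49], [0.05, 2.63], [-2.56, 2.56]. Speed limits (rad/s): [2.57, 2.57, 3.14, 3.14, 3.14, 3.14].

INTERFACE

Orientations are given as [roll, pitch, yaw] about the fixed x, y, z axes, in that order (R = Rz(yaw) Ry(pitch) Rx(roll)).
In Python, from bench import * gives the robot as it stands.
- The arm moves only by the tool jog_arm, never from a script. Its argument "rows" is one flat list of numbers, 6 for each row, row after row: the shift along the tool's x, y, z in m, then the turn, a rotation vector about the tool's x, y, z in degrees. In form: [dx, dy, dz, rx, ry, rz, dx, dy, dz, rx, ry, rz, ...]. A call has 1 to 12 rows; each row is the pose to reach, as a shift and turn from the pose commanded when the call began, along the tool's axes at that moment; what a row does not reach only later rows make up. A row lasts 1/10 s, in which the tool goes at most 50 mm and 8.59 degrees, less where a joint would pass 70% of its speed; a pose out of reach is approached as far as the arm can. A call with a gripper value outside its range is refused whole. "grip" is the gripper command: -1 is fully open, 1 is shut, values between are in proportion, set as the call begins (left out, the last holds). The fingers move at their own pace and stop on an object; "squeeze" is the grip in N (left out, the last holds). Time passes only in rows, so rows that repeat a pose let the fingers close. It gives the time, the measured TCP pose, the force, the opening and the grip force at its end, in the units of the state.
- get_obs(): the state, without advancing time (a new reading comes with each control period).
- capture(name): name is "scene" or "top" or "wrist"; returns the picture (420x560x3 uint8, red, green, blue); there is no depth.
- camera_info(name): a dict with "vertical_fov" (degrees; the focal length in pixels is half the picture's height over the tangent of half this angle, whatever the lens; pixels are square), "cx", "cy" (the principal point, pixels), "k1" (the pictures are not rectified: a ray, as slopes to the right and down, at radius r is drawn at 1 + k1 r^2 times it, then the intrinsics apply), "R" (3x3) and "t" (3): a world point X has camera coordinates R X + t. Camera axes: x right, y down, z forward; pixel columns grow to the right and rows downward; lengths in m; the calibration is good to about 2 mm. A picture is of the moment at which its call begins: read the wrist's pose just before it. camera_info takes no time and is no camera call; for the wrist camera it gives the pose at the moment of the call.
- close_job(): hands the job in; it is judged then, once.
The state is a dict: "clock": time; "joints": joint angles; "qvel": joint speeds; "effort": joint torques, N m; "ee_pos": TCP position; "tool_rot": TCP orientation; "wrist_force": force on the tool from outside, world axes, zero at the start; "moment": the same for the moment, N m; "finger_gap": finger opening in m; "grip_force": force on a finger pad.
Only numpy, scipy, OpenCV 4.12 (cv2) and the standard library are available. Lean on these libraries where they do the work, as an engineer would, in place of code of your own. Each camera call takes 0.05 s, during which the arm holds its last target. There are 200 camera calls.

## Working session

There is one attempt and no reset: what is moved stays moved. The work goes in short steps, Python scripts to look and compute and a tool call to move; the robot and the scene stay as the last step left them, time stands still between calls to the robot, and variables do not carry over. Pictures are saved under pics/ and viewed, at most 10 in all, crops included, and the job is handed in when it is done.

Besides the shell and the picture viewer there is one more tool, called after ">>>" as name(argument=value, ...), one argument or row to a line, values as JSON. jog_arm: Moves the arm, as the interface text tells. Its arguments: {"type":"object","properties":{"rows":{"type":"array","items":{"type":"number"}},"grip":{"type":"number"},"squeeze":{"type":"number"}},"required":["rows"]}

```bash
mkdir -p pics
python3 - <<'E'
from bench import *
import cv2
for n in("top","scene"):
    i=camera_info(n);print(n,i)
    cv2.imwrite(f"pics/{n}1.png",cv2.resize(capture(n),(800,600),interpolation=cv2.INTER_CUBIC)[:,:,::-1])
o=get_obs();print(o)
E
```

```text
top {'vertical_fov': 48.64423560286937, 'cx': 275.36165709316367, 'cy': 208.29644562831692, 'k1': 0.003763008546392409, 'R': array([[-0.02748883, -0.99875471, -0.04163415],
       [-0.9848705 ,  0.03418858, -0.16988598],
       [ 0.17109783,  0.03633428, -0.98458385]]), 't': array([0.03347791, 0.63270565, 0.77617581])}
scene {'vertical_fov': 49.9919492011675, 'cx': 283.3365873997493, 'cy': 217.5185963146993, 'k1': -0.0016340492621711577, 'R': array([[-0.40197018,  0.9156175 , -0.00803497],
       [ 0.72958994,  0.31497421, -0.60703358],
       [-0.55327976, -0.24987163, -0.79463556]]), 't': array([ 0.25143781, -0.40602026,  1.29339332])}
{'clock': 0.1, 'joints': array([ 1.29002060e+00,  3.20235482e-01,  1.56553266e+00, -3.21835828e-05,
        1.25737775e+00, -1.99833482e-02]), 'qvel': array([ 0.00078616, -0.00348215, -0.00282224,  0.00017239,  0.00031535,
        0.00120256]), 'effort': array([ 4.36751507e-04, -4.13331199e+01, -2.32507896e+01,  7.28739705e-02,
        4.20718349e-02, -5.32403374e-05]), 'ee_pos': array([0.14821755, 0.55542559, 0.40400926]), 'tool_rot': array([-3.14003912e+00, -4.42517019e-07,  2.88081022e+00]), 'wrist_force': array([ 0.13230849, -0.39507392, -0.8921428 ]), 'moment': array([ 0.00084562,  0.00467074, -0.00424631]), 'grip_force': 0.0, 'finger_gap': 0.090768036015422}
```

View pics/top1.png

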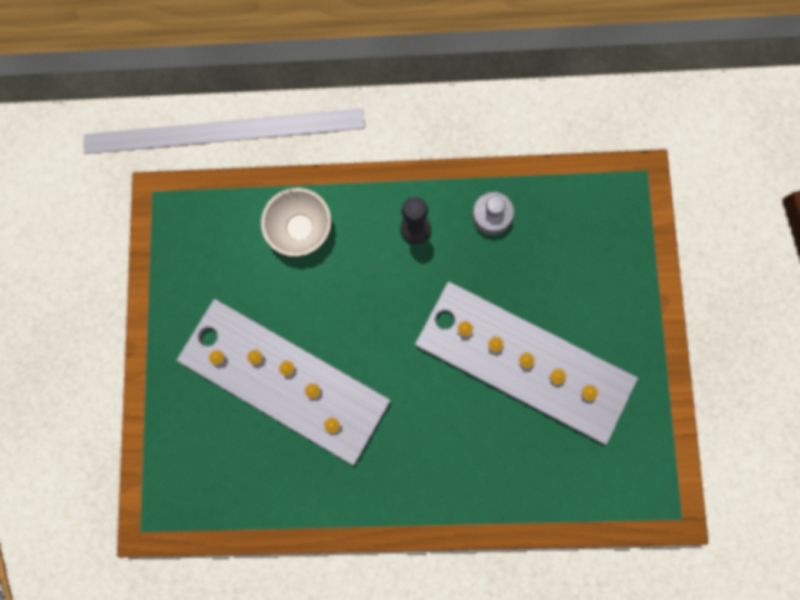

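View pics/scene1.png

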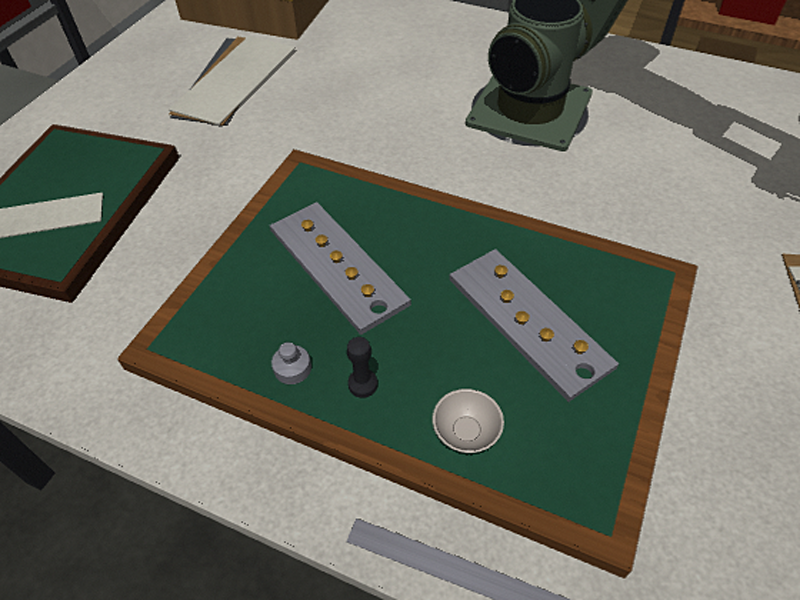

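Top view: the curved jig lies on the left (+y). Its pins 1 to 5 are at (217,358), (255,357), (287,369), (313,391) and (332,426), and the hole is at (208,336). In the scene view the same pins are at (580,347), (546,335), (522,317), (507,296) and (501,271). The straight jig is on the right and the bystanders are on the far side.

```bash
cat > h.py <<'E'
from bench import *
import numpy as np
from scipy.optimize import least_squares
from scipy.spatial.transform import Rotation as Ro
P=np.array([(-16,84),(8,42),(16,0),(8,-42),(-16,-84)])/1e3
def proj(i,X):
    c=X@i["R"].T+i["t"]; s=c[:,:2]/c[:,2:]; s=s*(1+i["k1"]*(s**2).sum(1,keepdims=True))
    return s*210/np.tan(np.radians(i["vertical_fov"]/2))+[i["cx"],i["cy"]]
def world(p,z=.058):
    c,s=np.cos(p[2]),np.sin(p[2])
    return np.c_[P@np.array([[c,-s],[s,c]]).T+p[:2],np.full(5,z)]
def fit(views,p0):  # views: list of (info, px)
    f=lambda p:np.concatenate([(proj(i,world(p))-u).ravel() for i,u in views])
    r=least_squares(f,p0);return r.x,f(r.x)
def tool():
    o=get_obs();return np.array(o["ee_pos"]),Ro.from_euler("xyz",o["tool_rot"]),o
E
python3 - <<'E'
from h import *
a=np.array([(217,358),(255,357),(287,369),(313,391),(332,426)])*.7
b=np.array([(580,347),(546,335),(522,317),(507,296),(501,271)])*.7
T=(camera_info("top"),a);S=(camera_info("scene"),b)
for v in ([T],[S],[T,S]):
    p,r=fit(v,[.5,.1,.5]);print(p,np.degrees(p[2]),abs(r).max())
w=world(p);print(w)
t,R,o=tool();print(t,o["tool_rot"],R.inv().apply(w-t-[0,0,0]))
E
```

```text
[ 0.53494594  0.15539102 -0.54666454] -31.32157109056341 0.3782390940592677
[ 0.54002471  0.15676196 -0.55561449] -31.83436512963405 0.3789086801534154
[ 0.53655722  0.15594885 -0.55094364] -31.566745353616938 1.5943251414223596
[[0.56689801 0.23589531 0.058     ]
 [0.56536011 0.18754622 0.058     ]
 [0.55018972 0.14757299 0.058     ]
 [0.52138683 0.11597562 0.058     ]
 [0.47895145 0.09275412 0.058     ]]
[0.14821755 0.55542559 0.40400926] [-3.14003912e+00 -4.42517019e-07  2.88081022e+00] [[-0.48691102 -0.20023756  0.34632054]
 [-0.49789128 -0.24734837  0.34639372]
 [-0.49354038 -0.28988148  0.3464598 ]
 [-0.47385832 -0.32783689  0.34651877]
 [-0.43884509 -0.36121459  0.34657064]]
```

>>> jog_arm(
  rows=[-0.02,-0.012,0,0,0,0,-0.06,-0.035,0,0,0,0,-0.1,-0.06,0,0,0,0,-0.14,-0.083,0,0,0,0,-0.18,-0.107,0,0,0,0,-0.22,-0.13,0,0,0,0,-0.26,-0.154,0,0,0,0,-0.3,-0.178,0,0,0,0,-0.34,-0.201,0,0,0,0,-0.38,-0.225,0,0,0,0,-0.42,-0.25,0,0,0,0,-0.44,-0.26,0,0,0,0],
  grip=1,
  squeeze=5,
)

```text
clock: 1.3
ee_pos: [0.5082, 0.1881, 0.4043]
tool_rot: [-3.141, 0.0, 2.878]
wrist_force: [-1.1, 0.4, -0.3]
finger_gap: 0.0008
grip_force: 0.0
```

>>> jog_arm(
  rows=[0,0,0,0,0,0,0,0,0,0,0,0],
)

```text
clock: 1.5
ee_pos: [0.5062, 0.1907, 0.4042]
tool_rot: [-3.141, -0.002, 2.88]
wrist_force: [-0.8, 1.0, -0.2]
finger_gap: 0.0004
grip_force: 0.0
```

Run:
```python
from h import *
import cv2
t,R,o=tool();i=camera_info("wrist");im=capture("wrist")
cv2.imwrite("pics/w1.png",cv2.resize(im,(800,600),interpolation=cv2.INTER_CUBIC)[:,:,::-1])
np.save("w1.npy",dict(i),allow_pickle=True)
print(o["clock"],t,o["tool_rot"],o["finger_gap"],o["wrist_force"],-i["R"].T@i["t"])
print(proj(i,world([.537,.156,-.551]))/.7)
```

```text
1.5 [0.50621463 0.19072302 0.40417732] [-3.14129099e+00 -1.72928541e-03  2.87965055e+00] 0.00041259187291510367 [-0.80804571  0.9742742  -0.15417268] [0.42720397 0.21072404 0.38424666]
[[491.38813787 342.66781161]
 [422.04575252 357.64619614]
 [360.0124541  351.85981567]
 [302.9013127  324.83739724]
 [248.61020232 274.35780111]]
```

View pics/w1.png

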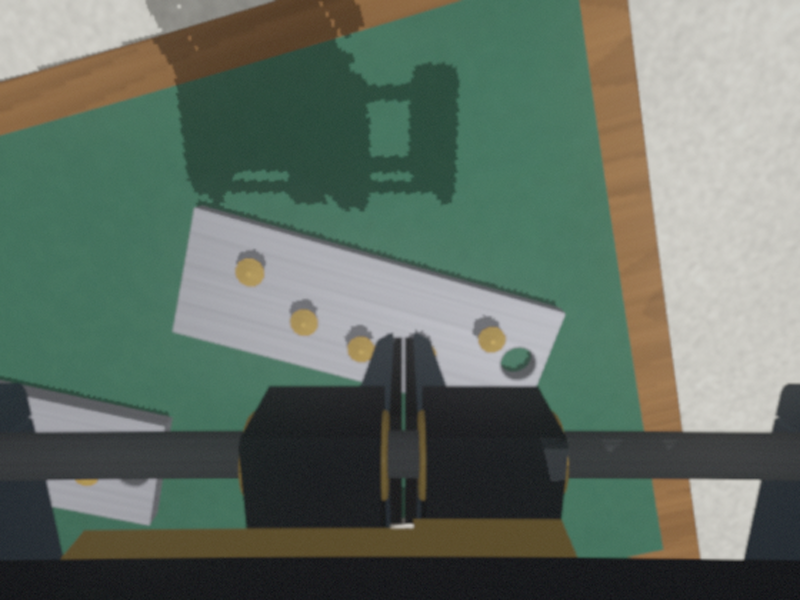

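The wrist view shows pins 1, 3, 4 and 5 at (491,339), (360,348), (304,321) and (250,271). Pin 2 is hidden behind the shut fingers, whose tips are at about (403,336). The prediction was within 4 px, so I'll fuse the views.

Run:
```python
from h import *
i=np.load("w1.npy",allow_pickle=True).item()
u=np.array([(491,339),(360,348),(304,321),(250,271)])*.7
f=lambda p:(proj(i,world(p))[[0,2,3,4]]-u).ravel()
r=least_squares(f,[.537,.156,-.551]);print(r.x,abs(f(r.x)).max())
t,R,o=tool()
print("tip",R.apply([0,0,.191])+t, proj(i,(R.apply([0,0,.191])+t)[None])/.7)
p=np.mean([r.x,[.53495,.15539,-.5467],[.5400,.15676,-.5556]],0);print(p)
for z in (.061,):
    print((R.inv().apply(world(p,z)-t)-[0,0,.191])*1e3)
```

```text
[ 0.53463868  0.15708203 -0.55214372] 0.8322882152895659
tip [0.50549554 0.19130882 0.21336427] [[406.51510489 376.44767827]]
[ 0.53652956  0.15641068 -0.55148124]
[[ -47.96121145   59.36072496  152.28566009]
 [ -58.9083358    12.24214695  152.27703443]
 [ -54.5275347   -30.2879414   152.289952  ]
 [ -34.81880816  -68.22954008  152.32441282]
 [   0.21784383 -101.5826491   152.38041688]]
```

>>> jog_arm(
  rows=[-0.02,0.025,0.01,0,0,0,-0.04,0.05,0.03,0,0,0,-0.048,0.059,0.06,0,0,0,-0.048,0.059,0.095,0,0,0,-0.048,0.059,0.12,0,0,0,-0.048,0.059,0.135,0,0,0,-0.048,0.059,0.143,0,0,0,-0.048,0.059,0.145,0,0,0,-0.048,0.059,0.145,0,0,0,-0.048,0.059,0.145,0,0,0],
)

```text
clock: 2.55
ee_pos: [0.568, 0.2359, 0.261]
tool_rot: [3.14, 0.002, 2.881]
wrist_force: [-0.2, -0.2, -0.3]
finger_gap: 0.0004
grip_force: 0.0
```

Run:
```python
from h import *
import cv2
t,R,o=tool();i=camera_info("wrist");im=capture("wrist")
s=capture("scene")
cv2.imwrite("pics/w2.png",np.vstack([cv2.resize(im[100:350],(672,300)),cv2.resize(s[190:290,320:544],(672,300),interpolation=cv2.INTER_CUBIC)])[:,:,::-1])
np.save("w2.npy",dict(i),allow_pickle=True)
print(o["clock"],t,o["tool_rot"],o["finger_gap"],o["wrist_force"],R.apply([0,0,.191])+t)
p=[.5365,.1564,-.5515]
print((R.inv().apply(world(p,.061)-t)-[0,0,.191])*1e3)
print((proj(i,world(p))-[0,100])*1.2)
```

```text
2.55 [0.56803864 0.23592959 0.26096618] [3.14019465e+00 1.69685340e-03 2.88122154e+00] 0.00042575835545609754 [-0.20367746 -0.17719532 -0.2914258 ] [0.56842055 0.23610417 0.06996664]
[[   1.55677942   -0.18997431    8.96375358]
 [  -9.37787665  -47.31142439    8.91643229]
 [  -4.98582745  -89.84030196    8.8495242 ]
 [  14.732927   -127.77660702    8.7630293 ]
 [  49.77838671 -161.12033956    8.6569476 ]]
[[339.94157037 182.6947383 ]
 [238.79847913 204.54293727]
 [145.5006054  196.28126681]
 [ 53.41477648 156.28696051]
 [-44.93359766  77.75306699]]
```

View pics/w2.png

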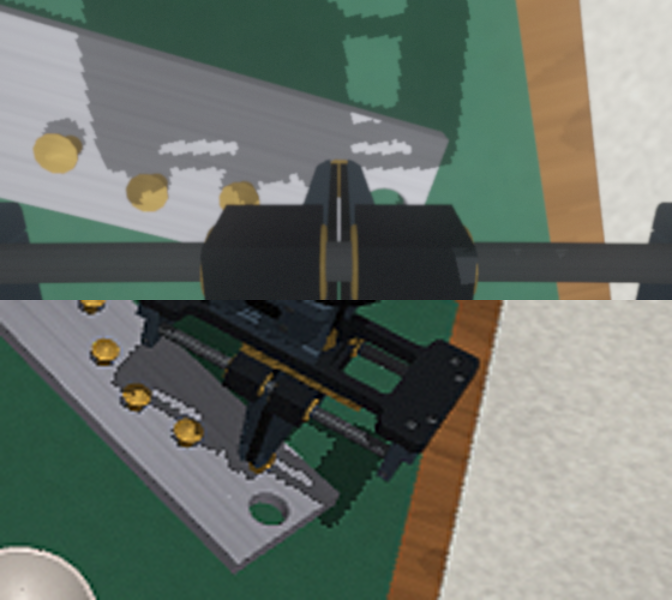

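The picture shows the fingertips over pin 1. In the wrist crop, pins 3 and 4 are at (148,192) and (56,153), about 1.5 mm off the prediction. The correction is +1.7 mm in x and +0.9 mm in y. I'll go down gently and check the force.

>>> jog_arm(
  rows=[0.003,0.001,0.003,0,0,0,0.003,0.001,0.006,0,0,0,0.003,0.001,0.009,0,0,0,0.003,0.001,0.0115,0,0,0,0.003,0.001,0.0115,0,0,0,0.003,0.001,0.0115,0,0,0],
)

```text
clock: 3.25
ee_pos: [0.5653, 0.2373, 0.2485]
tool_rot: [3.141, -0.0, 2.881]
wrist_force: [-1.9, -0.3, 4.0]
finger_gap: 0.0007
grip_force: 1.8
```

```bash
cat > s.py <<'E'
from h import *
t,R,o=tool();p=[.535,.157,-.552]
print(o["clock"],R.apply([0,0,.191])+t,o["wrist_force"],o["moment"])
print((R.inv().apply(world(p,.061)-t)-[0,0,.191]).round(4)*1e3)
E
python3 s.py
```

```text
3.25 [0.56525798 0.23732549 0.05750859] [-1.90228051 -0.32017062  4.03086753] [-0.01032468  0.24440807 -0.0311377 ]
[[  -0.3   -0.4   -3.5]
 [ -11.2  -47.5   -3.5]
 [  -6.8  -90.    -3.5]
 [  12.9 -127.9   -3.5]
 [  47.9 -161.3   -3.5]]
```

>>> jog_arm(
  rows=[0,0,0.001,0,0,0,0,0,0.0017,0,0,0,0,0,0.0017,0,0,0,0,0,0.0017,0,0,0],
)

```text
clock: 3.65
ee_pos: [0.5653, 0.2373, 0.2468]
tool_rot: [3.141, 0.0, 2.881]
wrist_force: [-1.2, -0.4, 5.1]
finger_gap: -0.0
grip_force: 2.6
```

```bash
python3 s.py
```

```text
3.65 [0.56527033 0.23733676 0.05581609] [-1.16648438 -0.35981249  5.10938688] [0.01113729 0.36120577 0.03807325]
[[  -0.3   -0.4   -5.2]
 [ -11.2  -47.5   -5.2]
 [  -6.8  -90.    -5.2]
 [  12.9 -128.    -5.2]
 [  48.  -161.3   -5.2]]
```

>>> jog_arm(
  rows=[0,0,-0.006,0,0,0,0,0,-0.015,0,0,0,-0.0015,-0.008,-0.018,0,0,0,-0.006,-0.025,-0.018,0,0,0,-0.0095,-0.04,-0.018,0,0,0,-0.011,-0.0475,-0.017,0,0,0,-0.011,-0.0475,-0.013,0,0,0,-0.011,-0.0475,-0.008,0,0,0,-0.011,-0.0475,-0.004,0,0,0,-0.011,-0.0475,-0.001,0,0,0,-0.011,-0.0475,0,0,0,0,-0.011,-0.0475,0,0,0,0],
)

```text
clock: 4.85
ee_pos: [0.5637, 0.1887, 0.2469]
tool_rot: [-3.141, 0.0, 2.881]
wrist_force: [-1.3, -1.9, 4.7]
finger_gap: 0.0006
grip_force: 2.6
```

>>> jog_arm(
  rows=[0,0,0,0,0,0],
)

```text
clock: 4.95
ee_pos: [0.5637, 0.1887, 0.247]
tool_rot: [-3.141, 0.0, 2.881]
wrist_force: [-1.7, -0.9, 5.9]
finger_gap: 0.0006
grip_force: 2.5
```

```bash
python3 s.py
```

```text
4.95 [0.5637151  0.18865846 0.05601181] [-1.74295664 -0.93718529  5.86550019] [-0.34267745  0.16971378 -0.00686653]
[[ 1.080e+01  4.710e+01 -5.000e+00]
 [-1.000e-01 -1.000e-01 -5.000e+00]
 [ 4.300e+00 -4.260e+01 -5.000e+00]
 [ 2.400e+01 -8.050e+01 -5.000e+00]
 [ 5.910e+01 -1.138e+02 -5.000e+00]]
```

Pin 2 is pressed about 5 mm at roughly 5.9 N. Next is pin 3, then pin 4.

>>> jog_arm(
  rows=[0,0,-0.006,0,0,0,0,0,-0.015,0,0,0,0.001,-0.008,-0.018,0,0,0,0.0025,-0.023,-0.018,0,0,0,0.004,-0.036,-0.018,0,0,0,0.0043,-0.0425,-0.017,0,0,0,0.0043,-0.0425,-0.013,0,0,0,0.0043,-0.0425,-0.008,0,0,0,0.0043,-0.0425,-0.004,0,0,0,0.0043,-0.0425,-0.001,0,0,0,0.0043,-0.0425,0,0,0,0,0.0043,-0.0425,0,0,0,0],
)

```text
clock: 6.15
ee_pos: [0.5487, 0.1487, 0.2468]
tool_rot: [-3.141, 0.0, 2.881]
wrist_force: [-0.7, -0.9, 4.6]
finger_gap: 0.0005
grip_force: 2.6
```

>>> jog_arm(
  rows=[0,0,0,0,0,0],
)

```text
clock: 6.25
ee_pos: [0.5486, 0.1487, 0.247]
tool_rot: [-3.142, 0.0, 2.881]
wrist_force: [-1.0, -1.0, 4.7]
finger_gap: 0.0007
grip_force: 2.6
```

```bash
python3 s.py
```

```text
6.25 [0.54870024 0.1486996  0.05597005] [-0.97510959 -0.95927092  4.72819842] [-0.23709315  0.24509156  0.03379156]
[[  6.5  89.5  -5. ]
 [ -4.4  42.4  -5. ]
 [  0.   -0.1  -5. ]
 [ 19.8 -38.   -5. ]
 [ 54.9 -71.4  -5. ]]
```

>>> jog_arm(
  rows=[0,0,-0.006,0,0,0,0,0,-0.015,0,0,0,0.004,-0.008,-0.018,0,0,0,0.011,-0.021,-0.018,0,0,0,0.017,-0.033,-0.018,0,0,0,0.0198,-0.038,-0.017,0,0,0,0.0198,-0.038,-0.013,0,0,0,0.0198,-0.038,-0.008,0,0,0,0.0198,-0.038,-0.004,0,0,0,0.0198,-0.038,-0.001,0,0,0,0.0198,-0.038,0.0002,0,0,0,0.0198,-0.038,0.0002,0,0,0],
)

```text
clock: 7.45
ee_pos: [0.5199, 0.1171, 0.2465]
tool_rot: [-3.142, 0.0, 2.881]
wrist_force: [-0.8, -0.7, 5.2]
finger_gap: 0.0005
grip_force: 2.8
```

>>> jog_arm(
  rows=[0,0,0,0,0,0],
)

```text
clock: 7.55
ee_pos: [0.5198, 0.1171, 0.2467]
tool_rot: [3.142, 0.0, 2.881]
wrist_force: [-1.3, -1.1, 6.2]
finger_gap: 0.0005
grip_force: 2.7
```

```bash
python3 s.py
```

```text
7.55 [0.51987948 0.11710176 0.05571132] [-1.31752231 -1.09209165  6.15286839] [-0.19138665  0.21751199 -0.03656859]
[[-1.320e+01  1.275e+02 -5.300e+00]
 [-2.410e+01  8.040e+01 -5.300e+00]
 [-1.970e+01  3.780e+01 -5.300e+00]
 [ 1.000e-01 -1.000e-01 -5.300e+00]
 [ 3.510e+01 -3.340e+01 -5.300e+00]]
```

>>> jog_arm(
  rows=[0,0,-0.006,0,0,0,0,0,-0.015,0,0,0,0.007,-0.0065,-0.018,0,0,0,0.019,-0.018,-0.018,0,0,0,0.03,-0.029,-0.018,0,0,0,0.0351,-0.0334,-0.017,0,0,0,0.0351,-0.0334,-0.013,0,0,0,0.0351,-0.0334,-0.008,0,0,0,0.0351,-0.0334,-0.004,0,0,0,0.0351,-0.0334,-0.001,0,0,0,0.0351,-0.0334,0.0002,0,0,0,0.0351,-0.0334,0.0002,0,0,0],
)

```text
clock: 8.75
ee_pos: [0.4776, 0.0939, 0.2464]
tool_rot: [3.141, 0.001, 2.881]
wrist_force: [-0.8, -0.5, 6.0]
finger_gap: 0.0006
grip_force: 2.8
```

>>> jog_arm(
  rows=[0,0,0,0,0,0],
)

```text
clock: 8.85
ee_pos: [0.4776, 0.094, 0.2465]
tool_rot: [3.141, 0.001, 2.881]
wrist_force: [-0.6, -0.0, 5.4]
finger_gap: 0.0004
grip_force: 2.8
```

```bash
python3 s.py
```

```text
8.85 [0.47776531 0.09401543 0.05553273] [-6.44552776e-01 -1.39640337e-03  5.44886019e+00] [-0.04101839  0.1482058   0.00778095]
[[-47.9 160.7  -5.3]
 [-58.8 113.5  -5.4]
 [-54.4  71.   -5.4]
 [-34.7  33.1  -5.4]
 [  0.4  -0.3  -5.5]]
```

All five pins have been pressed. I'll retract straight up and clear.

>>> jog_arm(
  rows=[0,0,-0.006,0,0,0,0,0,-0.02,0,0,0,0,0,-0.05,0,0,0,0,0,-0.09,0,0,0,0.02,0,-0.13,0,0,0,0.05,0,-0.16,0,0,0,0.07,0,-0.18,0,0,0,0.08,0,-0.19,0,0,0,0.08,0,-0.19,0,0,0,0.08,0,-0.19,0,0,0],
)

```text
clock: 9.85
ee_pos: [0.4001, 0.1143, 0.4353]
tool_rot: [-3.141, -0.001, 2.881]
wrist_force: [-0.1, -0.3, 0.7]
finger_gap: 0.0008
grip_force: 0.0
```

Run:
```python
from h import *
import cv2
t,R,o=tool();print(o["clock"],t,o["wrist_force"])
cv2.imwrite("pics/s3.png",cv2.resize(capture("scene"),(800,600),interpolation=cv2.INTER_CUBIC)[:,:,::-1])
```

```text
9.85 [0.40014002 0.11434552 0.43532051] [-0.08999341 -0.34342852  0.74062801]
```

View pics/s3.png

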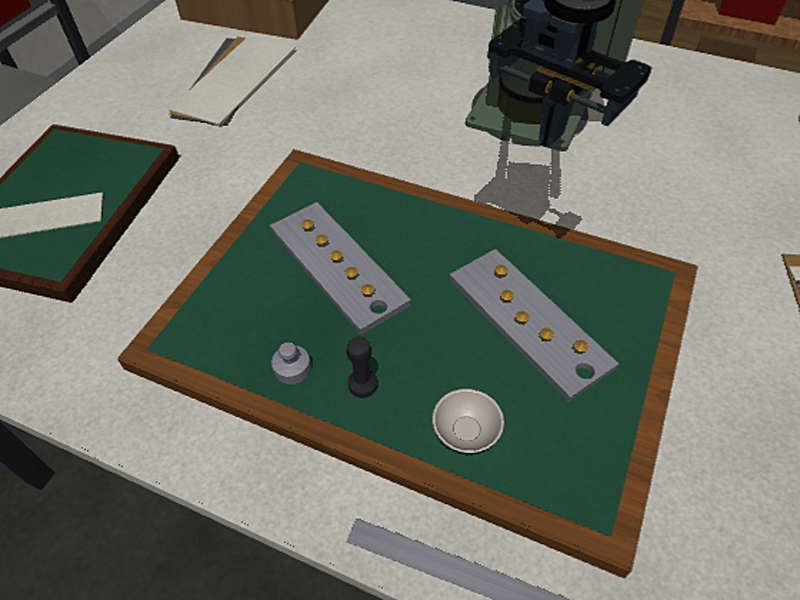

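The picture shows everything where it was: the curved jig's pins are still at (580,347) through (501,271), all up, and the arm is clear.

```bash
python3 -c "
from bench import *
print(close_job())"
```

```text
the job is handed in; nothing more can be done
None
```

I pressed all five pins of the curved jig in order from the hanging hole, each about 5 mm down at roughly 5–6 N; the final picture shows all pins back up and nothing visibly moved, the arm finished clear, and the job is handed in (about 10 s used).

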